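Free the adapter from the sprung hold-down and stand it in the tray

ROBOT

A 6-joint arm with a two-finger parallel gripper is mounted at the origin on a cart in front of the work surface, level with it; the furniture and walls round the work are solid. World frame = base frame: x ahead of the robot, y to its left, z up, the work surface at z = 0. Lengths are in m, angles in rad, forces in N, time in s.
With the tool pointing down it reaches from about 0.275 to 0.825 m from the base axis. Payload 4.9 kg.
Tool frame: the origin (TCP) lies midway between the tips of the shut fingers; the grasp point (between the pads) lies 19 mm behind it (bot.grip_depth is the distance from the TCP to the grasp point, in m); y points along the fingers, x is the direction in which the jaws open and shut, and the axes are right-handed (so a half turn about y gives the same grasp; the last joint's range is limited). The gripper opens to 85 mm and grips with 20 to 120 N. Pads are 22 mm wide; open, the fingers measure 114 mm over their backs; the gripper's body (76 mm by 85 mm) begins 54 mm behind the grasp point. The pads swing forward as they close: fully open they stand 13 mm farther back than shut.
Start: joints at [-1.236, 0.326, -0.193, 1.052, 0, 1.437], TCP at [0.249, -0.491, 0.231] pointing down, gripper open.
Joint ranges: [-2.65, 2.65], [-0.97, 1.79], [-1.3, 1.35], [-1.93, 2.1], [-1.47, 1.37], [-3.14, 3.14]. Speed limits (rad/s): [2.57, 2.57, 3.14, 3.14, 3.14, 3.14].

INTERFACE

Orientations are given as a unit quaternion [w, x, y, z].
In Python, from cell import bot gives the robot as it stands. Calls block until the motion is done:
- bot.move_pose(position, orientation): joint-space move of the TCP to a pose.
- bot.move_linear(position, speed=0.15, rotation=None, until_force=None): straight line of the TCP; rotation=None keeps the orientation; speed is the mean speed in m/s. With until_force (N) it stops when the force on the tool has changed by that much, and returns True; else False.
- bot.goto_joints(angles): joint-space move.
- bot.set_gripper(opening, grasp_force=None): opening from 0.0 (shut) to 1.0 (fully open); grasp_force is the grip in N (None keeps the last); returns when the fingers have stopped.
- bot.wait(seconds).
- bot.solve_ik(position, orientation): joint angles nearest the present ones, or None.
- bot.camera(name): name is "side" or "top" or "wrist"; returns the picture (400x640x3 uint8, red, green, blue); there is no depth.
- bot.calibration(name): a dict with "mtx" (3x3 intrinsics, pixels), "extrinsics" (4x4, takes a point from world to camera coordinates); the wrist camera has in their place "hand_eye" (4x4, takes a point from camera to tool coordinates, whose origin is the TCP and whose axes are the tool frame's). Camera axes: x right, y down, z forward; pixel columns grow to the right and rows downward; lengths in m; the calibration is good to about 2 mm. A picture is of the moment at which its call begins: read the wrist's pose just before it. calibration takes no time and is no camera call.
A pose or a line that the arm cannot do raises bot.PlanningError and nothing moves.
- bot.close_job(): hands the job in, once; it reports no verdict.
Trained networks look in the newest picture that a camera, given by its name, has taken for a name from the list of things; names that differ only in an ending like _2 or _b are one class to them, and where a whole thing is asked for, a point or a joint stands for the part that bears it (a point fixed in the world has none). Each returns a list of dicts, best first, with "confidence" (0 to 1); they miss things now and then, are a little off and sometimes report something else, mostly with a low value. They report only what shows in the picture. A call takes as long as a camera call. They do not tell look-alikes from the thing itself.
- bot.search_frame(camera, thing): "bbox" ([left, top, width, height] in pixels, round what is visible of it).
Readings, each from a call of its own:
- bot.read_clock(): time.
- bot.read_joint_positions(): joint angles.
- bot.read_joint_vel(): joint speeds.
- bot.read_joint_efforts(): joint torques, N m.
- bot.read_position(): TCP position.
- bot.read_tool_rot(): TCP orientation.
- bot.read_ft_force(): force on the tool from outside, world axes, zero at the start.
- bot.read_moment(): the same for the moment, N m.
- bot.read_gripper_width(): opening from 0.0 (shut) to 1.0 (fully open).
Only numpy, scipy, OpenCV 4.12 (cv2) and the standard library are available. Lean on these libraries where they do the work, as an engineer would, in place of code of your own. Each camera call takes 0.05 s, during which the arm holds its last target.

TASK

The metal adapter on the sloping rest is trapped under a sprung hold-down bar. Swing the bar aside against its spring by its knob, hold it there and push the latch bolt fully down so that the bar stays open, without ever letting the bar snap back. Then take the adapter off the rest and stand it upright in the empty tray, leaving the bar latched and the nearby small jar, the foil ball and the dish where they are.

Things in the scene. Friction and masses are not known exactly. Their poses are not given: they have to be found in the camera images.
- deck: Sloping grey plate, tilted 30 deg, its low edge to the robot's right, rising to the left. Origin on its upper face, 60 mm over the bench; x up the slope, y across it (about towards the robot), z square off it. Face: x -90..95, y -125..85 mm. Keeper near x 42, y -87: a tooth 55 mm tall and, after a 22 mm gap that takes the bolt, a stop post 50 mm tall; both 24 mm wide.
- pivot (a point): On the bar's pivot axis, at the height of the bar's underside, 66 mm off the deck (4 mm over the adapter's top). Deck frame: x 70, y 40 mm. The post and hub end 80 mm off the deck. The bar is a steel strip 16 mm wide, 6 mm thick; the knob is 130 mm from this axis.
- bar (a joint): Bar angle about the pivot, axis = deck's z. 0 (start): bar points straight down the slope over the adapter. Grows as the free end swings away from the robot (counter-clockwise facing the deck); stop at 1.42 rad. A torsion spring drives it back: 2 N at the knob at 0, 6 N at the stop; let go unlatched, it snaps back.
- bolt (a joint): Travel of the latch bolt (10 mm pin under the knob) along the deck's -z. 0: raised (start); 0.020 m: fully down. Pushed by the knob; stays where left (friction 2 N). Raised, its tip clears the tooth by 7 mm. It goes down behind the tooth only with the bar at 1.34 to 1.42 rad; released, the bar then rests on the tooth at about 1.34. Pushed down early, it cannot pass the tooth.
- knob_mid (a point): Centre of the black knob on the bolt: cylinder 30 mm across, 30 mm tall along the deck's z, spinning freely on the bolt. Its underside is 26 mm over the bar's top when raised, 6 mm when down; its centre 113 mm off the deck raised, 93 mm down. Moves with bar and bolt.
- knob_latched (a point): Fixed point where the knob's centre stands when the bar rests latched (bar 1.34 rad, bolt fully down), beyond the keeper's tooth; 93 mm off the deck. With the bolt still raised the knob is 20 mm higher along the deck's z.
- seat (a point): Centre of the adapter's seat on the deck's face (deck frame x -5, y 40 mm), where the adapter's foot stands at the start.
- adapter: Turned metal cone adapter, 62 mm tall, about 0.2 kg, round. Origin at the centre of its underside, z along its axis, out of its foot. Foot flange 54 mm across and 12 mm tall, neck tapering, top flange 34 mm across from 49 to 62 mm above the origin. It stands square on the sloping deck, resting against two pins 8 mm tall on the downhill side.
- tray: Shallow empty steel tray on the bench, outside 125 mm (x) by 150 mm (y), 22 mm tall, walls and floor 3 mm. Origin at the centre of its underside. Fixed.
- jar: Small screw-lid jar, 28 mm across, 41 mm tall, loose; leave alone. Origin at the centre of its underside.
- foil: Ball of crumpled foil, about 64 x 61 x 44 mm, loose; leave alone. Origin at the centre of its underside.
- dish: Flat round dish, 60 mm across, 12 mm tall, loose; leave alone. Origin at the centre of its underside.
Mind the look-alikes: they are no part of the job. What is shaped like the adapter but red is not meant.

How it is judged:
By the outcome, as a careful person would: the job done as asked, in the order asked, and still so for the second after the job is handed in, with the robot touching nothing.
It also fails if it takes over 53 s, if anything falls off the work surface, if the arm or the gripper's body presses on something with over 40 N, if the wrist force passes 120 N, or if a joint passes its speed limit or range.

## Working session

There is one attempt and no reset: what is moved stays moved. The work goes in short steps, each a Python script; the robot and the scene stay as the last script left them, time stands still between calls to the robot, and variables do not carry over. Pictures are saved under pics/ and viewed, and the job is handed in when it is done.

```bash
ls; mkdir -p pics
python3 - <<'E'
from cell import bot
import cv2
for c in ["side","top","wrist"]:
    im=bot.camera(c); cv2.imwrite(f"pics/{c}0.png",im[:,:,::-1])
    k=bot.calibration(c); print(c,k)
    for t in ["deck","knob_mid","adapter","tray","jar","foil","dish","bar"]:
        try:
            print(t,[(d["bbox"],round(d["confidence"],2)) for d in bot.search_frame(c,t)[:3]])
        except Exception as e: print(t,e)
print(bot.read_clock(),bot.read_position(),bot.read_tool_rot())
E
```

```text
pics
side {'mtx': array([[373.43071284,   0.        , 320.12131874],
       [  0.        , 373.43071284, 201.28868673],
       [  0.        ,   0.        ,   1.        ]]), 'extrinsics': array([[ 0.97779434, -0.20949976,  0.00529906, -0.68369612],
       [-0.11775226, -0.57014837, -0.81305919,  0.04112535],
       [ 0.17335696,  0.7943807 , -0.58215692,  1.15646042],
       [ 0.        ,  0.        ,  0.        ,  1.        ]])}
deck [([237.2, 161.8, 77.3, 67.6], 0.93), ([250.9, 187.6, 15.7, 19.5], 0.56)]
knob_mid [([240.3, 191.6, 12.8, 15.8], 0.52), ([244.8, 187.9, 19.5, 20.8], 0.27)]
adapter [([329.3, 175.5, 18.9, 18.7], 0.55), ([349.8, 169.7, 17.7, 12.7], 0.5), ([251.3, 186.9, 15.5, 20.5], 0.48)]
tray [([238.2, 257.3, 60.4, 55.9], 0.55)]
jar [([237.5, 223.8, 8.3, 14.3], 0.66)]
foil [([317.5, 295.1, 10.4, 14.7], 0.66), ([241.0, 160.7, 73.7, 65.2], 0.61)]
dish [([265.4, 323.8, 28.6, 30.4], 0.56)]
bar [([242.8, 159.7, 16.9, 47.9], 0.69), ([241.6, 189.4, 11.9, 15.9], 0.64)]
top {'mtx': array([[439.08430414,   0.        , 319.65920374],
       [  0.        , 439.08430414, 199.12090875]
[... 883 characters left out ...]
, 318.0721005 ],
       [  0.        , 320.92693153, 204.96215979],
       [  0.        ,   0.        ,   1.        ]]), 'hand_eye': array([[ 9.99999963e-01,  2.66139815e-04,  6.44287352e-05,
        -3.24354796e-04],
       [ 2.35124967e-05, -3.17876002e-01,  9.48132294e-01,
        -1.42517947e-01],
       [ 2.72816102e-04, -9.48132257e-01, -3.17875996e-01,
         8.18790441e-02],
       [ 0.00000000e+00,  0.00000000e+00,  0.00000000e+00,
         1.00000000e+00]])}
deck []
knob_mid []
adapter []
tray [([363.2, 0.0, 25.5, 11.1], 0.58)]
jar []
foil []
dish [([452.1, 0.8, 59.2, 17.0], 0.56)]
bar []
1.35 [ 0.24852179 -0.4906518   0.23126202] [ 0.60247896 -0.60244685  0.3701983  -0.37017578]
```

Run:
```python
import cv2
a=cv2.imread("pics/top0.png")[90:300,180:460]; cv2.imwrite("pics/top0z.png",cv2.resize(a,(784,588),interpolation=cv2.INTER_CUBIC))
a=cv2.imread("pics/side0.png")[150:360,210:400]; cv2.imwrite("pics/side0z.png",cv2.resize(a,None,fx=2.85,fy=2.85,interpolation=cv2.INTER_CUBIC))
```

```text
(no output)
```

View pics/top0z.png

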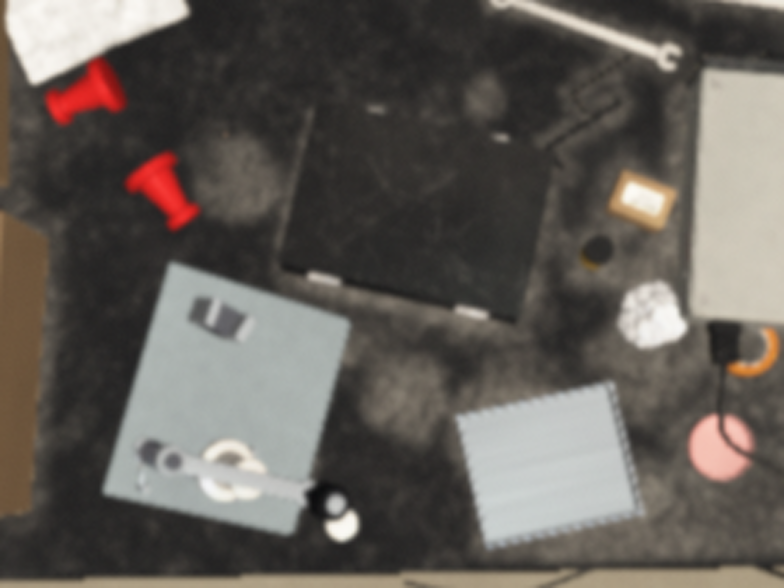

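View pics/side0z.png

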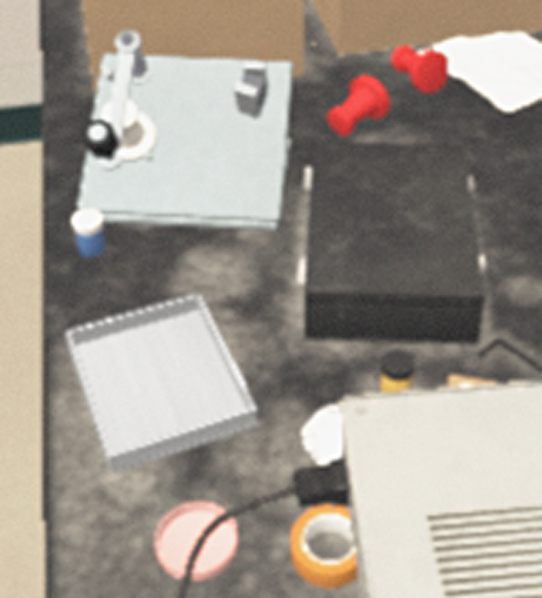

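View pics/side0.png

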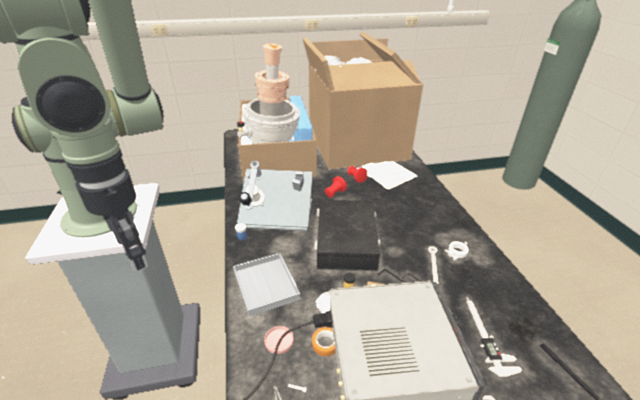

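View pics/top0.png

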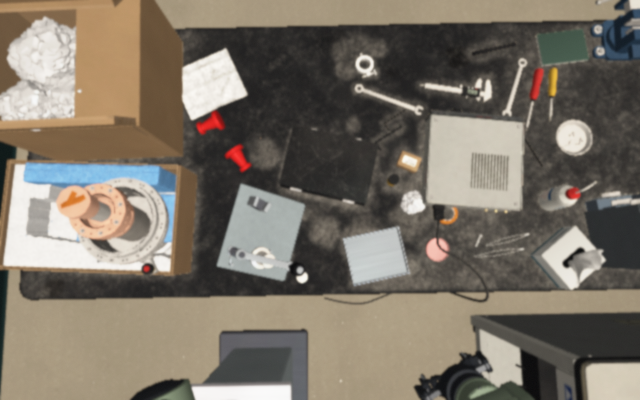

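```bash
cat > h.py <<'E'
import numpy as np, cv2
from scipy.optimize import least_squares
from scipy.spatial.transform import Rotation as R
from cell import bot
def proj(c,P,K=None):
    k=bot.calibration(c); P=np.atleast_2d(P)
    q=P@k["extrinsics"][:3,:3].T+k["extrinsics"][:3,3]
    p=q@k["mtx"].T
    return p[:,:2]/p[:,2:]
def ray(c,uv):
    k=bot.calibration(c);E=k["extrinsics"]
    d=E[:3,:3].T@np.linalg.inv(k["mtx"])@np.array([uv[0],uv[1],1.]); o=-E[:3,:3].T@E[:3,3]
    return o,d
def onplane(c,uv,z):
    o,d=ray(c,uv); return o+d*(z-o[2])/d[2]
def deckR(yaw): # x up slope at heading yaw, tilted up 30
    return R.from_euler('z',yaw)*R.from_euler('y',-np.pi/6)
def dpt(p,q): return deckR(p[2]).apply(np.atleast_2d(q))+np.array([p[0],p[1],0.06])
E
cat > fit.py <<'E'
from h import *
C=np.array([[95,-125,0],[-90,-125,0],[-90,85,0],[95,85,0]])/1000.
T=np.array([[172,262],[350,322],[295,535],[105,493]])/2.8+[180,90]
S=np.array([[291,62],[275,217],[80,213],[103,55]])/2.85+[210,150]
def f(p): return np.r_[(proj("top",dpt(p,C))-T).ravel(),(proj("side",dpt(p,C))-S).ravel()]
s=least_squares(f,[0.6,-0.1,np.pi/2]); p=s.x; print(p,np.degrees(p[2]),np.round(s.fun,1))
np.save("deck.npy",p)
def bp(a,h,r=.13): return [0.07-r*np.cos(a),0.04-r*np.sin(a),h]
pts={"pivtop":[.07,.04,.08],"knob":bp(0,.113),"knobtop":bp(0,.128),"latched":bp(1.34,.093),"seat":[-.005,.04,0],"adtop":[-.005,.04,.062]}
for k,v in pts.items():
    w=dpt(p,v); print(k,w.round(4),proj("top",w).round(1),proj("side",w).round(1))
print(deckR(p[2]).as_matrix().round(3))
for c,x0,y0 in(("top",205,170),("side",225,145)):
    im=cv2.imread(f"pics/{c}0.png")[y0:y0+110,x0:x0+110]; im=cv2.resize(im,None,fx=5.4,fy=5.4,interpolation=cv2.INTER_CUBIC)
    g=lambda q: tuple(int(t) for t in (proj(c,dpt(p,q))[0]-[x0,y0]+.5)*5.4)
    for i in range(4): cv2.line(im,g(C[i]),g(C[(i+1)%4]),(0,0,255),1)
    for v in pts.values(): cv2.circle(im,g(v),3,(0,255,0),-1)
    for x,y,h in ((42,-87,55),): cv2.circle(im,g(np.array([x,y,0])/1e3),3,(255,0,0),-1);cv2.circle(im,g(np.array([x,y,h])/1e3),3,(255,0,0),-1)
    cv2.imwrite(f"pics/{c}fit.png",im)
print("tray",onplane("top",[(339.5+36.3),(226.4+29.3)],.011))
for k,u,z in(("jar",(302.6,277.4),.02),("foil",(412.3,200.5),.022),("dish",(437.6,251.6),.006)):print(k,onplane("top",u,z))
TC=np.array([[458,413],[612,382],[643,512],[487,548]])/2.8+[180,90]
print([onplane("top",t,.022).round(4) for t in TC])
E
python3 fit.py
```

```text
[ 0.51669865 -0.09823656  1.29464815] 74.17787501260355 [ 0.2 -0.7  0.7 -1.6 -0.5 -0.4  0.3 -0.1 -0.7 -0.4  0.6  0.7 -2.  -1.1
 -1.2 -0.5]
pivtop [[ 0.4838 -0.0675  0.1643]] [[243.2 254.5]] [[253.2 163.3]]
knob [[ 0.4486 -0.1917  0.1279]] [[298.3 268.5]] [[244.4 198.9]]
knobtop [[ 0.4466 -0.1989  0.1409]] [[301.1 269.5]] [[243.2 196.6]]
latched [[ 0.5968 -0.133   0.1607]] [[271.6 205.2]] [[295.  171.7]]
seat [[ 0.477  -0.0915  0.0575]] [[260.2 256.8]] [[254.9 198.1]]
adtop [[ 0.4686 -0.1213  0.1112]] [[269.4 260.4]] [[250.9 189. ]]
[[ 0.236 -0.962 -0.136]
 [ 0.833  0.273 -0.481]
 [ 0.5    0.     0.866]]
tray [ 0.47394011 -0.39008664  0.011     ]
jar [ 0.42149799 -0.19669437  0.02      ]
foil [ 0.6173214  -0.49025765  0.022     ]
dish [ 0.48166851 -0.55461066  0.006     ]
[array([ 0.523 , -0.3058,  0.022 ]), array([ 0.5493, -0.4512,  0.022 ]), array([ 0.4283, -0.4752,  0.022 ]), array([ 0.398 , -0.3295,  0.022 ])]
```

View pics/topfit.png

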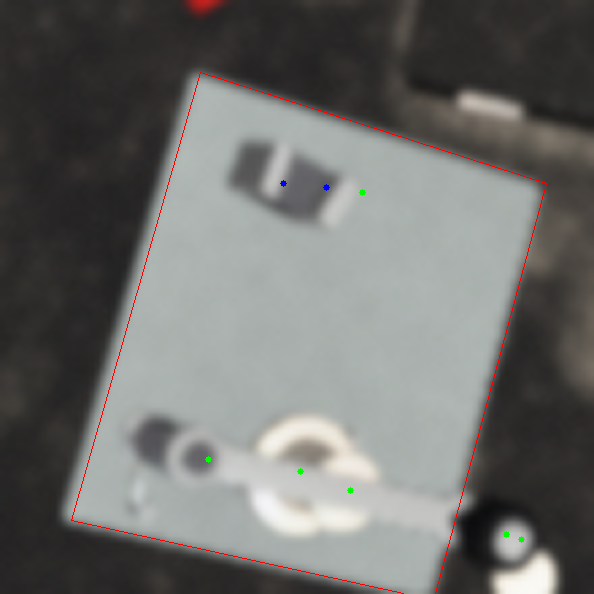

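View pics/sidefit.png

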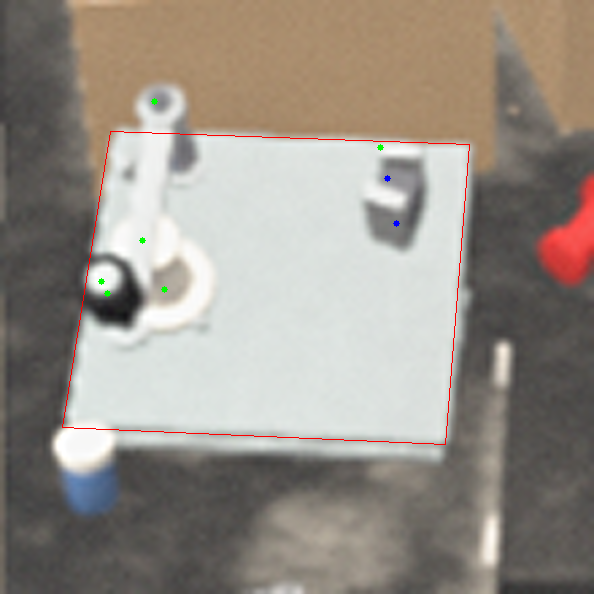

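```bash
cat >> h.py <<'E'
def quat(r): 
    q=r.as_quat(); return [q[3],q[0],q[1],q[2]]
def rotq(q): return R.from_quat([q[1],q[2],q[3],q[0]])
def toolR(p,phi=0.,tilt=0.): # square to deck: tool y=-dz ; x=deck y rotated phi about deck z ; tilt about deck y (rad, + leans toward vertical)
    D=deckR(p[2])
    M=np.array([[0,1,0],[0,0,-1],[-1,0,0]]).T.astype(float) # columns: x=dy,y=-dz,z=-dx
    return D*R.from_euler('y',tilt)*R.from_euler('z',phi)*R.from_matrix(M)
def bp(a,h,r=.13): return np.array([0.07-r*np.cos(a),0.04-r*np.sin(a),h])
E
python3 - <<'E'
from h import *
p=np.load("deck.npy")
print(rotq(bot.read_tool_rot()).as_matrix().round(3), bot.read_joint_positions())
for s in np.radians([0,180,90,-90,45,-45,135,-135]):
  for tilt in (0,.26,.52):
    o=quat(toolR(p,s,tilt)); res=[]
    for P in (bp(0,.099),bp(.7,.099),bp(1.38,.099),bp(1.38,.18),[-.005,.04,.036],[-.005,.04,.15],[-.03,-.02,.2]):
        j=bot.solve_ik(dpt(p,P)[0].tolist(),o); res.append(None if j is None else np.round(j,2).tolist())
    print(round(np.degrees(s)),tilt,[r is not None for r in res],res[0],res[2])
E
```

```text
[[ 0.452 -0.     0.892]
 [-0.892  0.     0.452]
 [-0.    -1.     0.   ]] [-1.23618013e+00  3.26222317e-01 -1.92617490e-01  1.05200991e+00
  1.50043907e-05  1.43657873e+00]
0 0 [True, True, True, True, True, True, True] [-0.82, 0.5, -0.38, 0.98, 0.44, -2.18] [-0.58, 0.58, -0.08, 1.09, 0.5, -1.92]
0 0.26 [True, True, True, True, True, True, True] [-0.69, 0.39, -0.46, 0.83, 0.24, -2.0] [-0.47, 0.51, -0.11, 1.01, 0.26, -1.77]
0 0.52 [True, True, True, True, True, True, True] [-0.54, 0.33, -0.52, 0.73, 0.0, -1.84] [-0.34, 0.49, -0.11, 0.97, 0.0, -1.63]
180 0 [True, True, True, True, True, True, True] [-0.82, 0.5, -0.38, 0.98, 0.44, 0.96] [-0.58, 0.58, -0.08, 1.09, 0.5, 1.22]
180 0.26 [True, True, True, True, True, True, True] [-0.69, 0.39, -0.46, 0.83, 0.24, 1.14] [-0.47, 0.51, -0.11, 1.01, 0.26, 1.37]
180 0.52 [True, True, True, True, True, True, True] [-0.54, 0.33, -0.52, 0.73, 0.0, 1.3] [-0.34, 0.49, -0.11, 0.97, 0.0, 1.51]
90 0 [True, True, True, True, True, True, True] [-0.82, 0.5, -0.38, 0.98, 0.44, 2.53] [-0.58, 0.58, -0.08, 1.09, 0.5, 2.79]
90 0.26 [True, True, True, True, True, T
[... 1446 characters left out ...]
 0.98, 0.44, 1.75] [-0.58, 0.58, -0.08, 1.09, 0.5, 2.01]
135 0.26 [True, True, True, True, True, True, True] [-0.69, 0.39, -0.46, 0.83, 0.24, 1.93] [-0.47, 0.51, -0.11, 1.01, 0.26, 2.16]
135 0.52 [True, True, True, True, True, True, True] [-0.54, 0.33, -0.52, 0.73, 0.0, 2.09] [-0.34, 0.49, -0.11, 0.97, 0.0, 2.29]
-135 0 [True, True, True, True, True, True, True] [-0.82, 0.5, -0.38, 0.98, 0.44, 0.18] [-0.58, 0.58, -0.08, 1.09, 0.5, 0.44]
-135 0.26 [True, True, True, True, True, True, True] [-0.69, 0.39, -0.46, 0.83, 0.24, 0.35] [-0.47, 0.51, -0.11, 1.01, 0.26, 0.59]
-135 0.52 [True, True, True, True, True, True, True] [-0.54, 0.33, -0.52, 0.73, 0.0, 0.52] [-0.34, 0.49, -0.11, 0.97, 0.0, 0.72]
```

Run:
```python
from h import *
p=np.load("deck.npy")
bot.move_pose(dpt(p,[-.0,-.02,.17])[0].tolist(),quat(toolR(p,np.pi)))
P=bot.read_position();q=bot.read_tool_rot()
im=bot.camera("wrist"); cv2.imwrite("pics/w1.png",im[:,:,::-1]); np.savez("w1.npz",P=P,q=q)
for t in ["deck","knob_mid","adapter","pivot","bolt"]: print(t,[(d["bbox"],round(d["confidence"],2)) for d in bot.search_frame("wrist",t)[:3]])
print(bot.read_clock(),P,dpt(p,[-.0,-.02,.17]))
```

```text
deck [([203.1, 77.6, 229.2, 247.0], 0.67)]
knob_mid [([221.0, 265.5, 38.6, 62.8], 0.82)]
adapter [([437.5, 52.1, 64.0, 69.9], 0.88), ([224.4, 159.1, 65.4, 61.4], 0.81), ([482.6, 0.0, 70.0, 47.3], 0.68)]
pivot [([204.4, 80.4, 224.6, 244.2], 0.8)]
bolt [([220.5, 262.1, 36.8, 63.3], 0.63)]
3.1167 [ 0.51259231 -0.186422    0.2074026 ] [[ 0.51276551 -0.18546919  0.20722432]]
```

View pics/w1.png

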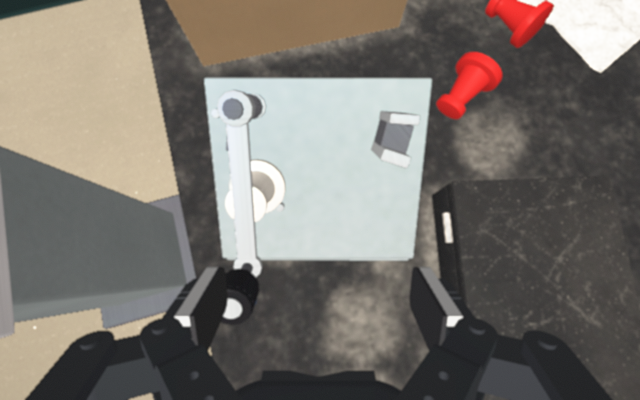

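Run:
```python
import cv2
a=cv2.imread("pics/w1.png")[65:335,195:445]; cv2.imwrite("pics/w1z.png",cv2.resize(a[:140],None,fx=3.2,fy=3.2,interpolation=cv2.INTER_CUBIC));cv2.imwrite("pics/w1y.png",cv2.resize(a[130:],None,fx=3.2,fy=3.2,interpolation=cv2.INTER_CUBIC))
```

```text
(no output)
```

View pics/w1z.png

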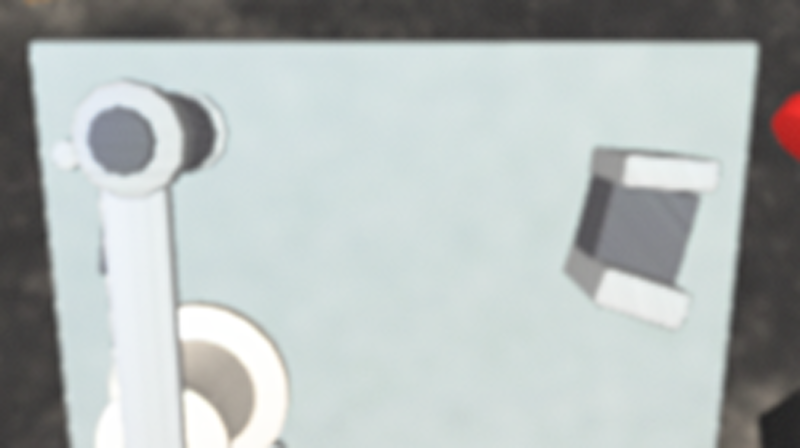

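View pics/w1y.png

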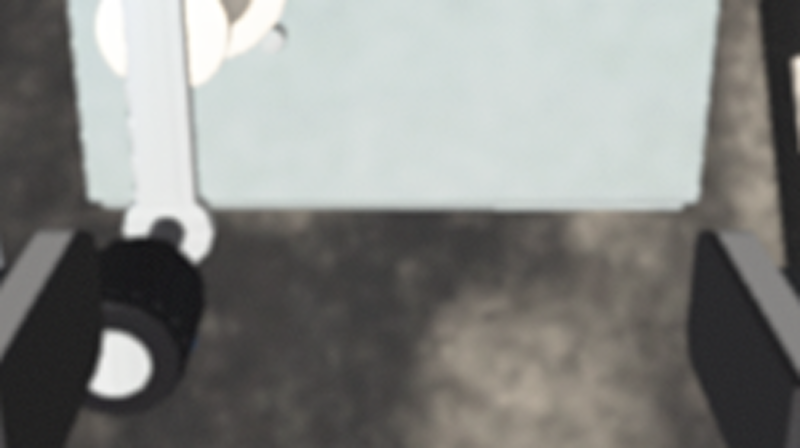

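```bash
cat >> h.py <<'E'
def wproj(X,P,q):
    k=bot.calibration("wrist");H=k["hand_eye"]
    t=rotq(q).inv().apply(np.atleast_2d(X)-P); c=(t-H[:3,3])@H[:3,:3]
    m=c@k["mtx"].T; return m[:,:2]/m[:,2:]
E
python3 - <<'E'
from h import *
p0=np.load("deck.npy"); d=np.load("w1.npz")
z=lambda u,v,o:np.array([u,v])/3.2+[195,o]
Q=np.array([[95,85,0],[95,-125,0],[-90,-125,0],[-90,85,0],[70,40,80],[-60,40,72],[-60,40,128]])/1e3
U=np.array([z(30,41,65),z(758,41,65),z(700,205,195),z(87,206,195),z(122,138,65),z(168,235,195),z(117,363,195)])-.3
f=lambda p:(wproj(dpt(p,Q),d["P"],d["q"])-U).ravel()
s=least_squares(f,p0); print(s.x,np.degrees(s.x[2]),s.fun.reshape(-1,2).round(1).tolist())
def g(p6): # free 6dof
    return (wproj(R.from_rotvec(p6[3:]).apply(Q)+p6[:3],d["P"],d["q"])-U).ravel()
s6=least_squares(g,np.r_[s.x[:2],.06,deckR(s.x[2]).as_rotvec()]); print(s6.x[:3],R.from_rotvec(s6.x[3:]).as_euler('ZYX',degrees=True),s6.fun.reshape(-1,2).round(1).tolist())
np.save("deck.npy",s.x)
print(dpt(s.x,Q).round(4).tolist())
print(bot.read_gripper_width())
E
```

```text
[ 0.51775136 -0.0943852   1.29354489] 74.11466262446352 [[-1.1, -0.2], [1.3, -0.1], [0.1, -0.2], [0.3, -0.5], [-0.4, 1.2], [0.5, -0.8], [-0.4, 0.1]]
[ 0.51757377 -0.0946237   0.05995137] [ 74.12694827 -29.41238332   0.26004679] [[-1.0, 0.1], [0.6, 0.3], [0.1, 0.2], [-0.2, 0.3], [0.1, 0.3], [0.5, -0.7], [-0.1, -0.4]]
[[0.4585, 0.008, 0.1075], [0.6605, -0.0495, 0.1075], [0.6166, -0.2036, 0.015], [0.4147, -0.1461, 0.015], [0.4849, -0.0636, 0.1643], [0.4552, -0.168, 0.0924], [0.4475, -0.195, 0.1409]]
0.9977270761721593
```

Run:
```python
from h import *
p=np.load("deck.npy")
T=lambda X:dpt(p,X)[0].tolist()
o=quat(toolR(p,np.pi))
bot.move_pose(T(bp(0,.17)),o)
print(bot.move_linear(T(bp(0,.096)),speed=.08,until_force=8))
print(bot.read_position(),T(bp(0,.096)),bot.read_ft_force())
bot.set_gripper(0.25,50)
print("w",bot.read_gripper_width(),bot.read_ft_force(),bot.read_clock())
cv2.imwrite("pics/w2.png",bot.camera("wrist")[:,:,::-1]);cv2.imwrite("pics/t2.png",bot.camera("top")[170:300,200:340,::-1].repeat(4,0).repeat(4,1))
```

```text
False
[ 0.4522363  -0.17997301  0.11347234] [0.45191812815376603, -0.17958080685794717, 0.11313843876330612] [ 0.85702913  0.02346143 -0.78270498]
w 0.33396411707614554 [-1.6618825   0.43545455  1.45063641] 5.1667
```

View pics/w2.png

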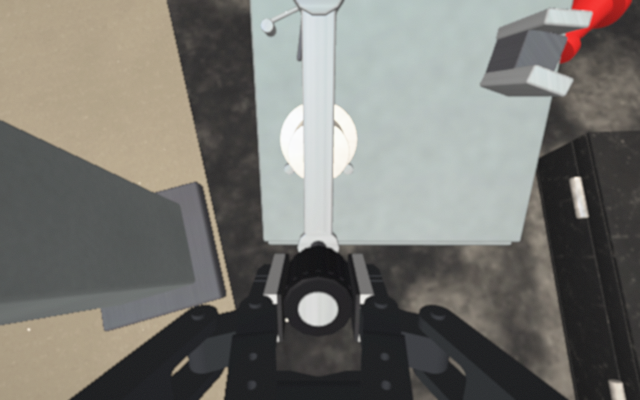

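Run:
```python
from h import *
p=np.load("deck.npy")
T=lambda X:dpt(p,X)[0].tolist()
bot.set_gripper(0.0,60)
for a in np.linspace(0,1.385,11)[1:]:
    bot.move_linear(T(bp(a,.096)),speed=.06,rotation=quat(toolR(p,np.pi+a)))
    F=np.array(bot.read_ft_force()); D=deckR(p[2]).as_matrix()
    fd=D.T@F; t=np.array([np.sin(a),-np.cos(a),0]);r=np.array([-np.cos(a),-np.sin(a),0])
    print(round(a,2),"tan %.1f rad %.1f n %.1f"%(fd@t,fd@r,fd[2]),round(bot.read_gripper_width(),3))
    if np.linalg.norm(F)>50: print("STOP"); break
print(bot.read_clock())
cv2.imwrite("pics/w3.png",bot.camera("wrist")[:,:,::-1]);cv2.imwrite("pics/t3.png",cv2.resize(bot.camera("top")[150:300,190:340,::-1],None,fx=4,fy=4))
```

```text
0.14 tan -2.6 rad 0.9 n 0.2 0.337
0.28 tan -3.6 rad 0.8 n 0.1 0.332
0.42 tan -3.7 rad 0.1 n 0.2 0.332
0.55 tan -4.9 rad 0.5 n -0.1 0.333
0.69 tan -4.7 rad 0.2 n -0.2 0.333
0.83 tan -4.9 rad -0.6 n -0.7 0.332
0.97 tan -4.8 rad -0.7 n -0.8 0.334
1.11 tan -5.7 rad -1.3 n -0.9 0.334
1.25 tan -6.3 rad -0.7 n -0.7 0.336
1.38 tan -6.4 rad -1.6 n -0.8 0.337
9.9833
```

View pics/w3.png

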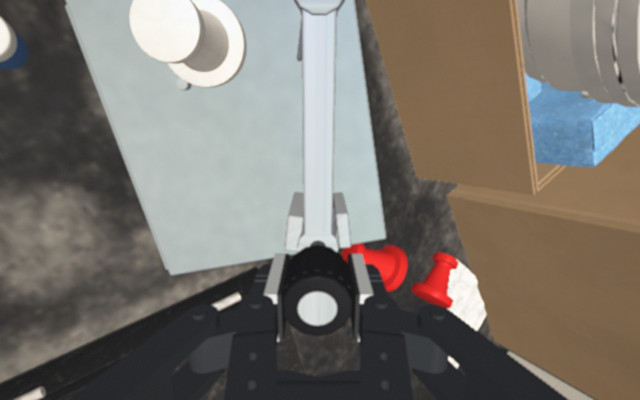

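View pics/t3.png

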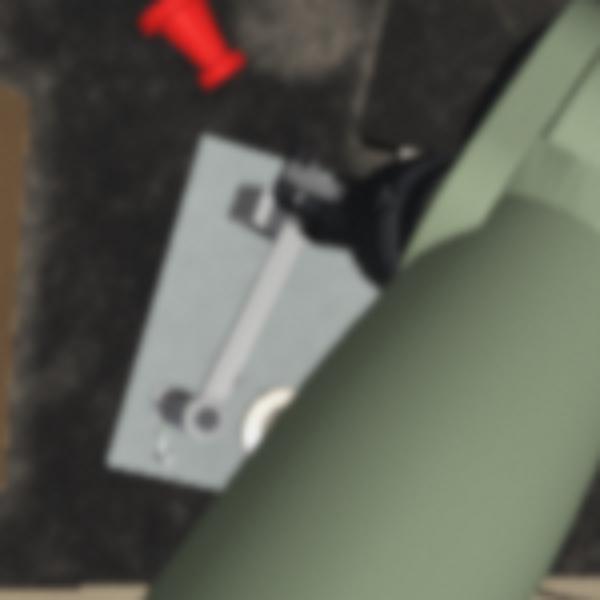

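Run:
```python
from h import *
p=np.load("deck.npy"); a=1.385
T=lambda X:dpt(p,X)[0].tolist()
h=lambda: (deckR(p[2]).inv().apply(np.array(bot.read_position())-[p[0],p[1],.06])).round(4)
print(h())
print(bot.move_linear(T(bp(a,.0755)),speed=.03,until_force=15)); 
print(h(),deckR(p[2]).inv().apply(bot.read_ft_force()).round(1))
print(bot.move_linear(T(bp(a,.0735)),speed=.01,until_force=15))
print(h(),deckR(p[2]).inv().apply(bot.read_ft_force()).round(1),bot.read_clock())
cv2.imwrite("pics/w4.png",bot.camera("wrist")[:,:,::-1])
```

```text
[ 0.045  -0.0876  0.096 ]
False
[ 0.0449 -0.0877  0.0766] [-5.8  4.7  5.4]
True
[ 0.0431 -0.0873  0.0765] [-5.9  3.1  8.2] 11.1667
```

View pics/w4.png

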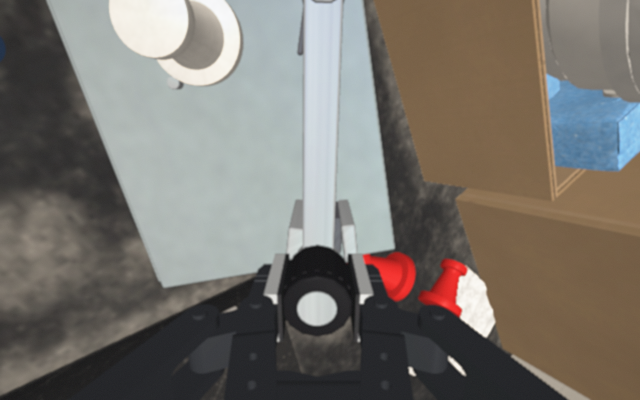

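Run:
```python
from h import *
p=np.load("deck.npy")
T=lambda X:dpt(p,X)[0].tolist()
D=deckR(p[2])
h=lambda: (D.inv().apply(np.array(bot.read_position())-[p[0],p[1],.06])).round(4)
for a in (1.355,1.34,1.325):
    r=bot.move_linear(T(bp(a,.0760)),speed=.03,rotation=quat(toolR(p,np.pi+a)),until_force=12)
    F=D.inv().apply(bot.read_ft_force()); print(a,r,h(),F.round(1),"tan",round(F@[np.sin(a),-np.cos(a),0],1))
print(bot.read_clock())
```

```text
1.355 False [ 0.041  -0.0869  0.0767] [-4.8  3.8  2.2] tan -5.5
1.34 False [ 0.04   -0.0866  0.0766] [-3.   3.8  2.7] tan -3.8
1.325 False [ 0.0397 -0.0866  0.0766] [4.3 2.9 3.9] tan 3.4
11.9667
```

Run:
```python
from h import *
p=np.load("deck.npy"); a=1.338
T=lambda X:dpt(p,X)[0].tolist()
D=deckR(p[2])
h=lambda: (D.inv().apply(np.array(bot.read_position())-[p[0],p[1],.06])).round(4)
bot.set_gripper(0.75)
bot.move_linear(T(bp(a,.15)),speed=.12)
P=bot.read_position();q=bot.read_tool_rot();np.savez("w5.npz",P=P,q=q)
cv2.imwrite("pics/w5.png",bot.camera("wrist")[:,:,::-1])
bot.set_gripper(0.0)
bot.move_linear(T(bp(a,.117)),speed=.1,until_force=10)
print(h(),bot.read_gripper_width())
r=bot.move_linear(T(bp(a,.103)),speed=.02,until_force=18)
print(r,h(),D.inv().apply(bot.read_ft_force()).round(1),bot.read_clock())
bot.move_linear(T(bp(a,.17)),speed=.15)
print(wproj(dpt(p,[bp(a,.078+.03),bp(a,.128),bp(a,.072)]),P,q).round(1))
print(bot.read_clock())
```

```text
[ 0.0401 -0.0864  0.117 ] -0.0011286471267372854
True [ 0.0398 -0.0871  0.108 ] [0.9 2.  7. ] 14.875
[[318.  236.5]
 [318.  251. ]
 [318.  216.2]]
15.4417
```

View pics/w5.png

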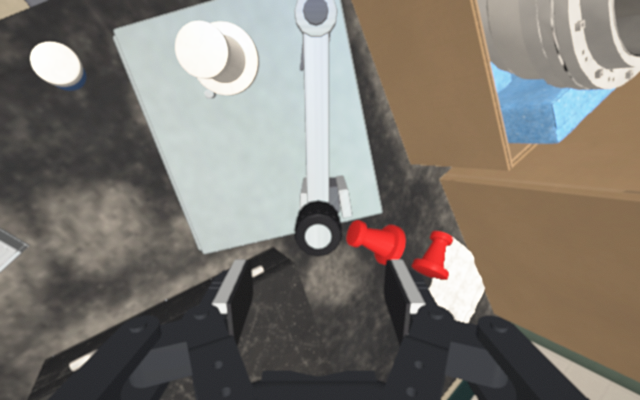

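Run:
```python
from h import *
p=np.load("deck.npy"); d=np.load("w5.npz")
print(wproj(dpt(p,[[-.005,.04,.062],[-.005,.04,.012]]),d["P"],d["q"]).round(1))
T=lambda X:dpt(p,X)[0].tolist()
D=deckR(p[2])
bot.set_gripper(0.8)
o=quat(toolR(p,np.pi))
bot.move_pose(T([-.005,.04,.13]),o)
P=bot.read_position();q=bot.read_tool_rot();np.savez("w6.npz",P=P,q=q)
cv2.imwrite("pics/w6.png",bot.camera("wrist")[:,:,::-1])
print(wproj(dpt(p,[[-.005,.04,.062],[-.005,.04,.012]]),P,q).round(1),P,T([-.005,.04,.13]),bot.read_clock())
```

```text
[[203.5  49.8]
 [224.7  58.6]]
[[317.3 220.1]
 [317.4 198.8]] [ 0.46085403 -0.15052689  0.17040213] [0.4603023425184801, -0.15011918021565834, 0.17008330249197706] 17.25
```

View pics/w6.png

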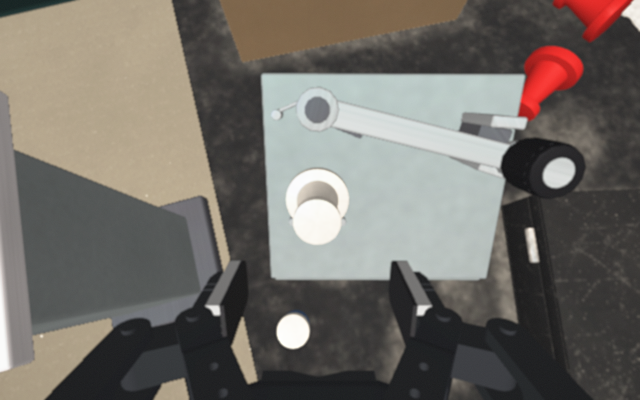

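Run:
```python
from h import *
p=np.load("deck.npy")
T=lambda X:dpt(p,X)[0].tolist()
D=deckR(p[2]); V=quat(toolR(p,np.pi,np.pi/6)); tr=[.4745,-.390]
print(rotq(V).as_matrix().round(3).tolist())
print(bot.solve_ik([*tr,.14],V),bot.solve_ik([*tr,.036],V))
print(bot.move_linear(T([-.005,.04,.034]),speed=.08,until_force=8))
print(bot.read_position()-np.array(T([-.005,.04,.034])))
bot.set_gripper(0.0,60)
print("w",bot.read_gripper_width(),D.inv().apply(bot.read_ft_force()).round(1))
bot.move_linear(T([-.003,.04,.13]),speed=.1)
print("w",bot.read_gripper_width(),np.round(bot.read_ft_force(),1),bot.read_clock())
cv2.imwrite("pics/w7.png",bot.camera("wrist")[:,:,::-1])
cv2.imwrite("pics/s7.png",cv2.resize(bot.camera("side")[120:320,200:400,::-1],None,fx=3,fy=3))
```

```text
[[0.962, 0.0, 0.274], [-0.274, 0.0, 0.962], [0.0, -1.0, 0.0]]
[-0.80808126  0.51340196 -0.14646868  0.91092568  0.          1.03996651] [-0.80808126  0.62692852 -0.25000329  0.69386452  0.          1.03996651]
False
[ 0.00028829 -0.00039729  0.00034348]
w 0.35015196672891014 [1.  2.9 6.1]
w 0.3489045455964484 [ 0.9  0.2 -3. ] 20.1583
```

View pics/w7.png

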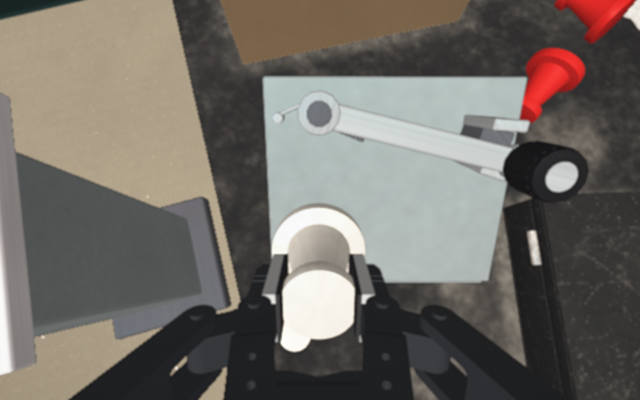

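View pics/s7.png

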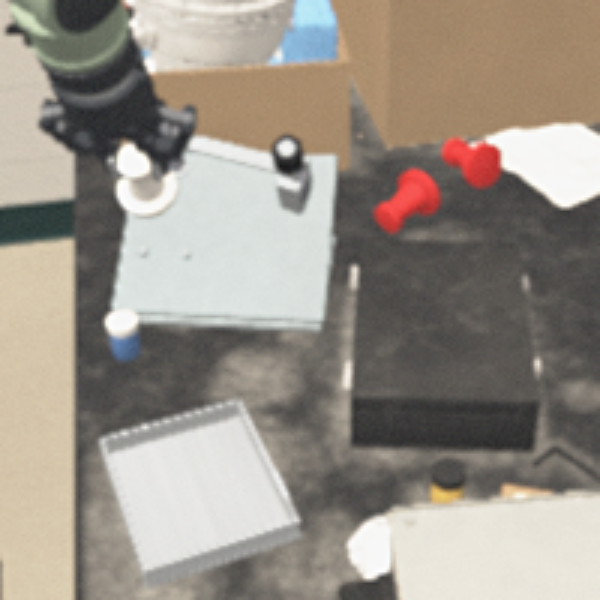

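Run:
```python
from h import *
p=np.load("deck.npy"); V=quat(toolR(p,np.pi,np.pi/6)); tr=[.4745,-.390]
bot.move_pose([*tr,.14],V)
P=bot.read_position();q=bot.read_tool_rot()
cv2.imwrite("pics/w8.png",bot.camera("wrist")[:,:,::-1])
r=rotq(q)
print("w",bot.read_gripper_width(),P)
print("foot12,top62:",wproj(r.apply([[0,.022,0],[0,-.028,0]])+P,P,q).round(1))
# tray rim corners predicted
c=np.array([[.523,-.3058,.022],[.5493,-.4512,.022],[.4283,-.4752,.022],[.398,-.3295,.022]])
print(wproj(c,P,q).round(1).tolist(),bot.read_clock())
```

```text
w 0.35231701925812225 [ 0.47391198 -0.38844339  0.13935602]
foot12,top62: [[318.4 250. ]
 [318.5 303.7]]
[[351.0, 82.8], [419.4, 242.5], [297.0, 296.6], [209.1, 157.5]] 21.2417
```

View pics/w8.png

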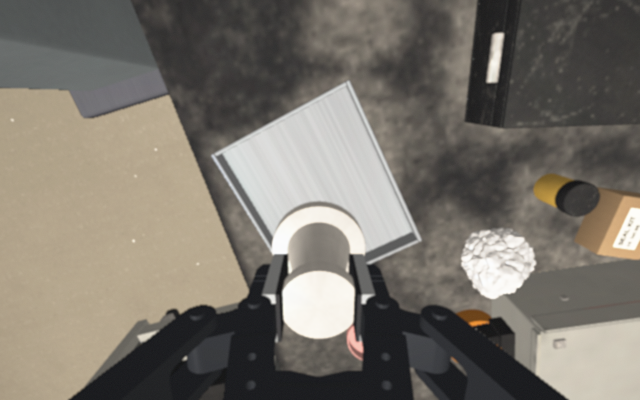

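Run:
```python
from h import *
tr=[.4745,-.390]
bot.move_linear([*tr,.044],speed=.1)
r=bot.move_linear([*tr,.028],speed=.02,until_force=4)
print(r,bot.read_position(),np.round(bot.read_ft_force(),1),bot.read_clock())
cv2.imwrite("pics/s9.png",cv2.resize(bot.camera("side")[200:360,200:360,::-1],None,fx=3.7,fy=3.7,interpolation=cv2.INTER_CUBIC))
```

```text
True [ 0.47460891 -0.39010061  0.03746264] [-0.2  0.4  4.9] 22.825
```

View pics/s9.png

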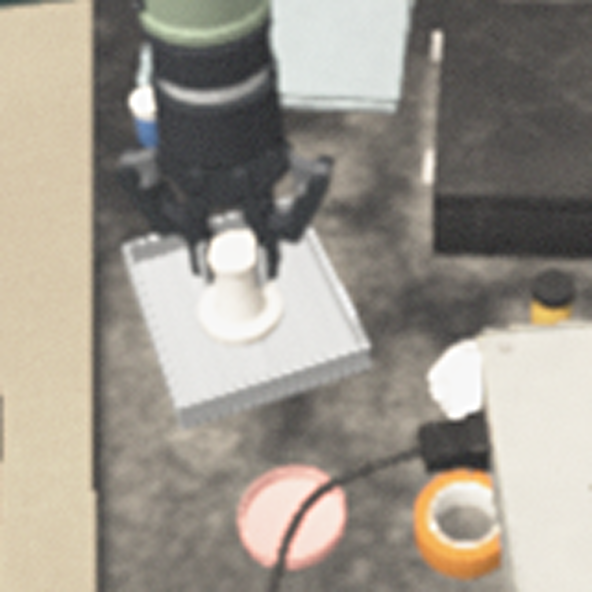

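Run:
```python
from h import *
tr=[.4745,-.390]
bot.set_gripper(0.75)
bot.move_linear([.4745,-.390,.17],speed=.12)
p=np.load("deck.npy")
bot.move_pose([.36,-.42,.25],quat(toolR(p,np.pi,np.pi/6)))
bot.wait(.3)
for c in ("top","side"):
    im=bot.camera(c)[:,:,::-1]; cv2.imwrite(f"pics/{c}10.png",im)
    for t in ("jar","foil","dish","adapter","bar"): print(c,t,[([*np.round(d["bbox"])],round(d["confidence"],2)) for d in bot.search_frame(c,t)[:3]])
cv2.imwrite("pics/w10.png",bot.camera("wrist")[:,:,::-1])
a=cv2.imread("pics/top10.png")[170:300,200:460]; cv2.imwrite("pics/top10z.png",cv2.resize(a,None,fx=3,fy=3,interpolation=cv2.INTER_CUBIC))
a=cv2.imread("pics/side10.png")[150:350,210:360]; cv2.imwrite("pics/side10z.png",cv2.resize(a,None,fx=3,fy=3,interpolation=cv2.INTER_CUBIC))
print(bot.read_clock())
```

```text
top jar [([np.float64(298.0), np.float64(270.0), np.float64(10.0), np.float64(13.0)], 0.65)]
top foil [([np.float64(402.0), np.float64(194.0), np.float64(24.0), np.float64(20.0)], 0.84)]
top dish [([np.float64(425.0), np.float64(239.0), np.float64(24.0), np.float64(26.0)], 0.73)]
top adapter [([np.float64(366.0), np.float64(245.0), np.float64(22.0), np.float64(22.0)], 0.81), ([np.float64(228.0), np.float64(146.0), np.float64(23.0), np.float64(24.0)], 0.69), ([np.float64(198.0), np.float64(114.0), np.float64(26.0), np.float64(19.0)], 0.57)]
top bar [([np.float64(232.0), np.float64(201.0), np.float64(47.0), np.float64(57.0)], 0.61), ([np.float64(218.0), np.float64(183.0), np.float64(85.0), np.float64(100.0)], 0.49)]
side jar []
side foil [([np.float64(317.0), np.float64(293.0), np.float64(13.0), np.float64(18.0)], 0.76)]
side dish [([np.float64(265.0), np.float64(325.0), np.float64(30.0), np.float64(28.0)], 0.66)]
side adapter [([np.float64(254.0), np.float64(264.0), np.float64(22.0), np.float64(34.0)], 0.97), ([np.float64(349.0), np.float64(168.0), np.float64(19.0), np.float64(16.0)], 0.68), ([np.float64(326.0), np.float64(177.0), np.float64(21.0), np.float64(21.0)], 0.65)]
side bar [([np.float64(252.0), np.float64(158.0), np.float64(51.0), np.float64(23.0)], 0.62)]
26.1417
```

View pics/top10z.png

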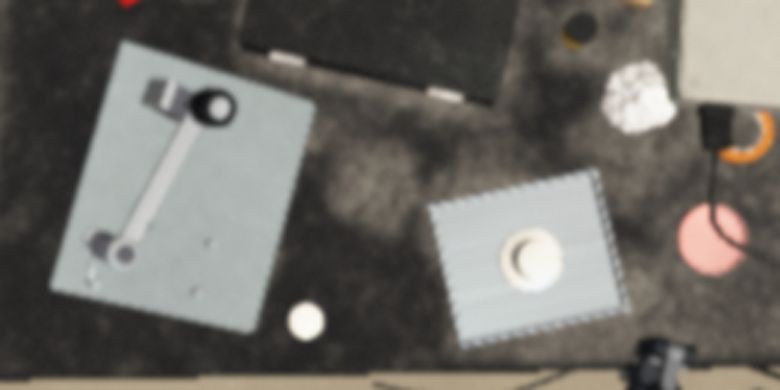

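View pics/side10z.png

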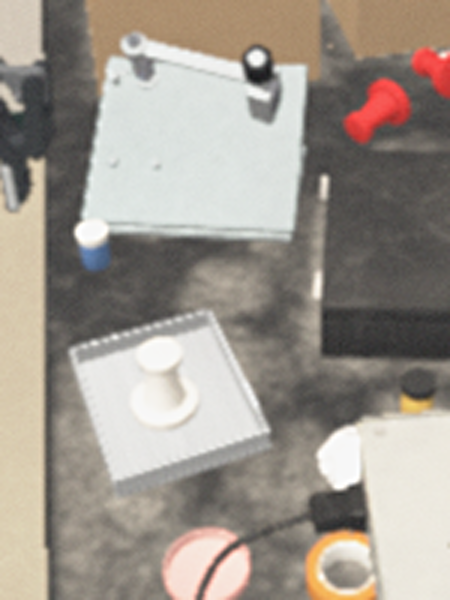

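View pics/w10.png

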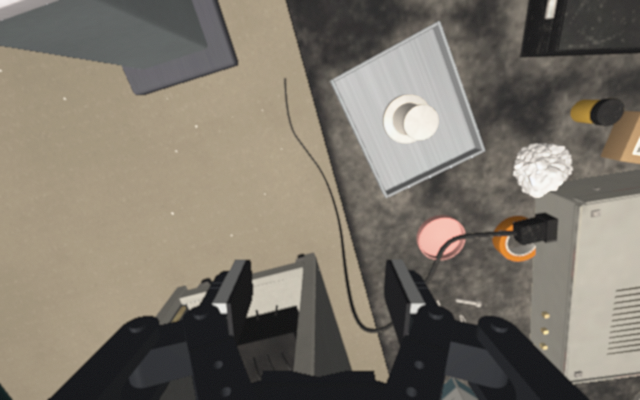

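```bash
python3 -c "
from cell import bot
bot.close_job()"
```

```text
the job is handed in; nothing more can be done
```

The job is done and handed in. The bar is latched open and the adapter stands upright near the middle of the tray. The clock read about 26 s of the 53 s allowed just before I handed in.

- **Bar and bolt:** I gripped the knob and swung the bar to about 1.385 rad. I then pushed the bolt down while still holding the knob. Before letting go I eased back until the bar rested on the tooth at about 1.34 rad, where the side force reversed. Pressing on the knob afterwards met its top at 108 mm off the deck, which is the fully-down height.
- **Adapter:** I gripped it by the top flange, lifted it square off the slope, turned it upright and lowered it. It touched the tray floor within 0.5 mm of the expected height before I released it.
- **Last pictures:** The top and side views show the bar latched and the adapter upright in the tray. The jar, foil ball and dish are where they started, within image noise.
- **Checks that disagreed:**
  - The first deck position from the fixed cameras was about 4 mm off the wrist-camera one; I used the wrist one, and the contacts bore it out.
  - The gripper read about 30 mm on the 34 mm flange, but the grasp held square.
  - The detector missed the jar in the last side image; it shows plainly in the picture.

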